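# Rock the jammed locating block out of the press-in jig

### The arm

A 6-joint arm with a two-finger parallel gripper is mounted at the origin on the work surface. World frame = base frame: x ahead of the robot, y to its left, z up, the work surface at z = 0. Lengths are in m, angles in degrees, forces in N, time in s.
With the tool pointing down it reaches from about 0.375 to 0.9 m from the base axis. Payload 3.1 kg.
Tool frame: the origin (TCP) lies at the very end of the fingers, on their centre line; the grasp point (between the pads) lies behind it (bot.grip_depth is the z of the grasp point in the tool frame, in m); z points along the fingers, y is the direction in which the jaws open and shut (so a half turn about z gives the same grasp; the last joint's range is limited). The gripper opens to 87 mm and grips with 3 to 60 N. Pads are 19 mm wide; open, the fingers measure 117 mm over their backs; the gripper's body (75 mm by 190 mm) begins 51 mm behind the grasp point.
Start: joints at [61.45, 30.224, 82.088, -0, 67.689, -10.227], TCP at [0.196, 0.593, 0.223] pointing down, gripper open.
Joint ranges: [-176.69, 176.69], [-43.24, 126.21], [12.49, 139.97], [-82, 262], [0, 151.66], [-163.58, 163.58]. Speed limits (degrees/s): [159.86, 159.86, 180, 180, 180, 180].

### API

Orientations are given as a 3x3 rotation matrix whose columns are the frame's x, y, z axes.
In Python, from rig import bot, vision gives the robot as it stands. The module is installed in compiled form; this text tells all that it offers.
- The arm moves only by the shell command python3 -m jog 'ROWS'. ROWS is JSON, a list of rows, each a list of 3 entries, a list of its own where there are three numbers: the shift along the tool's x, y, z in mm, then the turn, a rotation vector about the tool's x, y, z in degrees, then the closure, from 0 (fully open) to 1 (shut). In form: [[[dx, dy, dz], [wx, wy, wz], fingers], ...]. A call has 1 to 12 rows; each row is the pose to reach, as a shift and turn from the pose commanded when the call began, along the tool's axes at that moment; what a row does not reach only later rows make up. A row lasts 1/12 s, in which the tool goes at most 41.7 mm and 7.16 degrees, less where a joint would pass 70% of its speed; a pose out of reach is approached as far as the arm can. A call with a gripper value outside its range is refused whole. The fingers move at their own pace and stop on an object; the grip force is fixed at half the most. Time passes only in rows, so rows that repeat a pose let the fingers close. It gives the time, the measured TCP pose, the force and the opening at its end, in the units of the state.
- bot.read_state(): the state, without advancing time (a new reading comes with each control period).
- vision.capture(name): name is "scene" or "top"; returns the picture (384x512x3 uint8, red, green, blue); there is no depth.
- vision.camera_info(name): a dict with "intrinsics" (3x3 intrinsics, pixels), "camera_from_world" (4x4, takes a point from world to camera coordinates). Camera axes: x right, y up, looking along -z (the intrinsics and any distortion apply to the point x, -y, -z); pixel columns grow to the right and rows downward; lengths in m; the calibration is good to about 2 mm. A picture is of the moment at which its call begins. camera_info takes no time and is no camera call.
- bot.hand_in(): hands the job in, once; it reports no verdict.
The state is a dict: "time_s": time; "joint_positions": joint angles; "qvel": joint speeds; "tau": joint torques, N m; "position": TCP position; "tcp_rot": TCP orientation; "force": force on the tool from outside, world axes, zero at the start; "moment": the same for the moment, N m; "opening": opening from 0.0 (shut) to 1.0 (fully open).
Only numpy, scipy, OpenCV 4.12 (cv2) and the standard library are available. Lean on these libraries where they do the work, as an engineer would, in place of code of your own. Each camera call takes 0.05 s, during which the arm holds its last target. There are 200 camera calls.

### The job

The locating block is jammed in the press-in jig. Push the jig's mushroom stop button fully down so that it stays down, and only then grip the block, rock it side to side towards the two keepers until both have given way, and lift it straight up, without lifting the jig's nest plate off its base. Finish still holding the block upright over the jig, its foot just clear of the keepers by about 2 to 3 cm; leave everything else on the table alone.

Things in the scene. Friction and masses are not known exactly. Their poses are not given: they have to be found in the camera images.
- jig: Press-in jig, bolted down mid-table at some yaw. Dark base plate 140 (own x) x 180 (own y) x 20 mm; origin at the centre of its underside, on the table, z up. On it lies an aluminium nest plate 100 x 130 x 14 mm. 32 to 56 mm from the middle on its +y and -y sides stand grey housings, 50 mm along x, tops 90 mm above the table, each carrying a flat keeper between two low cheeks.
- nest (a joint): How far the nest plate has been lifted off the jig's base, m: 0 = lying down (start), at most 0.03. It is not fastened: only its weight of about 2 kg (20 N) keeps it down, so pulling straight up at the jammed block lifts it. Above 0.005 is a fault.
- nest_seat (a point): Centre of the floor of the nest plate's pocket, where the block's foot stands: 34 mm above the table; axes as the jig's. The pocket is 28 (x) x 40 (y) mm with walls 8 mm high and 5 mm thick.
- keeper_left (a joint): Outward slide, m, of the keeper on the jig's +y side: range 0 to 0.008, starts at 0 to 0.001. No spring: it yields to about 7 N of sideways push and stays where it is left. At 0 its tip overhangs the block's shoulder by 3.7 mm; at 0.005 or more it is well clear of it.
- keeper_right (a joint): The same for the keeper on the jig's -y side; grows as it moves outward (-y).
- keeper_left_tip (a point): Top of the inner edge of the +y keeper, a flat steel plate 36 mm wide, 10 mm thick, underside 46 mm and top 56 mm above the pocket's floor. With the keeper at 0 it is 15.3 mm from the jig's middle plane, almost touching the block's neck.
- keeper_right_tip (a point): The same for the -y keeper.
- block: Aluminium locating block, about 0.3 kg, standing in the pocket, own axes along the jig's (1 mm play). Origin at the centre of its underside, z up. Foot 26 (x) x 38 (y) x 40 mm high; above it a neck 26 (x) x 30 (y) mm up to 105 mm, leaving 4 mm shoulders on the +y and -y sides under the keepers; a pin 8 mm wide, 6 mm high on top. Pulled straight it comes up 6 mm and catches under the keepers.
- block_neck (a point): Grip point: on the axis of the block's neck, 87 mm above its underside; its top 49 mm stand above the keepers, to be gripped across 26 or 30 mm. To free it, tip the block about its foot's lower edges (along own x) some 0.13 rad to +y, then to -y: the neck pushes each keeper out 6 to 7 mm. Then, upright, it lifts freely.
- stop (a joint): Travel of the mushroom stop button, m: 0 = up (start), 0.008 = fully down. Slides down under about 6 N, then stays where it is left (no spring back).
- stop_top (a point): Centre of the top of the mushroom head (40 mm across, slightly domed); 88 mm above the table when up; it goes down with the head. The head sits on a plain grey box 80 x 80 x 58 mm (point's axes are the box's), bolted down on the left or right side of the table. It is pressed straight down.
- pin_box: Bystander: open cardboard box 110 x 85 x 40 mm of dark steel pins, standing on the side of the jig away from the stop box; origin under its centre. It does not move.
- spare: Bystander: another, lower locating block (foot 34 x 48 x 18 mm, neck 22 mm wide, 42 mm high in all), loose on the table behind the jig; origin under its centre.
- mallet: Bystander: hammer lying on the right of the table.
- driver: Bystander: screwdriver lying behind the jig.
- drink: Bystander: drinks bottle, 64 mm wide and 190 mm high, standing on the left; origin under its centre.
- tape_stand: Bystander: black tape dispenser about 150 x 60 x 90 mm on the left beyond the stop box or pin box; origin under its centre.

How it is judged:
By the outcome, as a careful person would: the job done as asked, in the order asked, and still so for the second after the job is handed in, while the arm keeps its last pose, push and grip.
It also fails if it takes over 58 s, if anything falls off the work surface, if the arm or the gripper's body presses on something with over 40 N, if the wrist force passes 120 N, or if a joint passes its speed limit or range.

## Working session

There is one attempt and no reset: what is moved stays moved. The work goes in short steps, Python scripts to look and compute and a shell command to move; the robot and the scene stay as the last step left them, time stands still between calls to the robot, and variables do not carry over. Pictures are saved under pics/ and viewed, about 8 in all and at most 12, crops included, and the job is handed in when it is done.

```bash
mkdir -p pics
cat > h.py <<'E'
import numpy as np, cv2
from rig import bot, vision
def ray(name,u,v):
    c=vision.camera_info(name);K=np.array(c["intrinsics"]);T=np.array(c["camera_from_world"])
    d=np.linalg.inv(K)@[u,v,1];d=np.array([d[0],-d[1],-d[2]])
    R=T[:3,:3];return -R.T@T[:3,3],R.T@d
def onz(name,u,v,z):
    o,d=ray(name,u,v);return o+d*(z-o[2])/d[2]
def proj(name,p):
    c=vision.camera_info(name);K=np.array(c["intrinsics"]);T=np.array(c["camera_from_world"])
    q=T[:3,:3]@np.array(p)+T[:3,3];q=K@[q[0],-q[1],-q[2]];return q[:2]/q[2]
def snap(name,f):
    im=vision.capture(name)[:,:,::-1].copy();cv2.imwrite('pics/'+f,im);return im
E
python3 - <<'E'
from h import *
a=snap('scene','s0.png');b=snap('top','t0.png')
cv2.imwrite('pics/s0b.png',cv2.resize(a,(800,600),interpolation=cv2.INTER_CUBIC));cv2.imwrite('pics/t0b.png',cv2.resize(b,(800,600),interpolation=cv2.INTER_CUBIC))
s=bot.read_state();print(s,bot.grip_depth)
for n in('scene','top'):
    o,d=ray(n,256,192);print(n,o,d,vision.camera_info(n))
E
```

```text
{'time_s': 0.1, 'joint_positions': array([ 6.14489066e+01,  3.02748236e+01,  8.21490740e+01, -1.36437215e-03,
        6.76884002e+01, -1.02275572e+01]), 'qvel': array([-0.09947178, -0.07406679, -0.18136278,  0.03696247,  0.03800195,
       -0.08146893]), 'tau': array([-1.79549384e-04, -4.40989316e+01, -1.77153289e+01,  6.35159528e-02,
        5.33460465e-02, -1.78975716e-05]), 'position': array([0.19615158, 0.59273083, 0.22165662]), 'tcp_rot': array([[-9.49299114e-01,  3.14372950e-01, -9.17399279e-04],
       [ 3.14374119e-01,  9.49297589e-01, -1.73214544e-03],
       [ 3.26345252e-04, -1.93273072e-03, -9.99998079e-01]]), 'force': array([-0.46824983, -0.00715007,  0.44955714]), 'moment': array([ 0.00224064, -0.00815395, -0.00317994]), 'opening': 1.0011557526302608} -0.0187
scene [1.07074539 0.32044129 0.93547799] [-0.49555434 -0.27450595 -0.82442538] {'intrinsics': array([[353.78660885,   0.        , 249.00388805],
       [  0.        , 353.78660885, 186.82724643],
       [  0.        ,   0.        ,   1.        ]]), 'camera_from_world': array([[-5.14769160e-01,  8.57328823e-01, -2.51306687e-05,
         2.76486659e-01],
       [-6.99564268e-01, -4.20025051e-01,  5.78090643e-01,
         3.42857513e-01],
       [ 4.95603215e-01,  2.97600815e-01,  8.15972553e-01,
        -1.38935281e+00],
       [ 0.00000000e+00,  0.00000000e+00,  0.00000000e+00,
         1.00000000e+00]])}
top [ 0.48710245 -0.00608018  1.45587054] [ 0.0707013   0.01479586 -0.99741666] {'intrinsics': array([[409.56178794,   0.        , 256.78299615],
       [  0.        , 409.56178794, 195.0074195 ],
       [  0.        ,   0.        ,   1.        ]]), 'camera_from_world': array([[ 0.02396848, -0.99964983, -0.01121326, -0.0014281 ],
       [ 0.997699  ,  0.02320713,  0.06370353, -0.57858461],
       [-0.063421  , -0.01271433,  0.99790587, -1.42200654],
       [ 0.        ,  0.        ,  0.        ,  1.        ]])}
```

View pics/t0b.png

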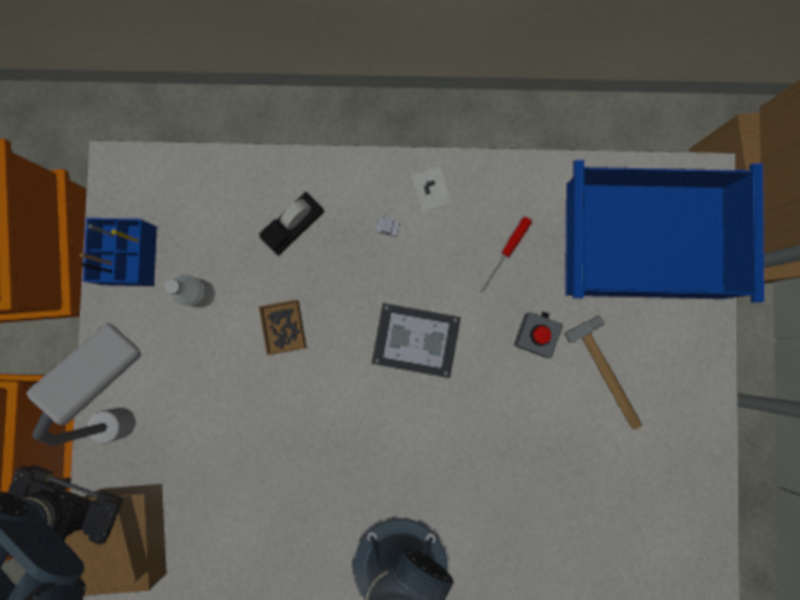

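View pics/s0b.png

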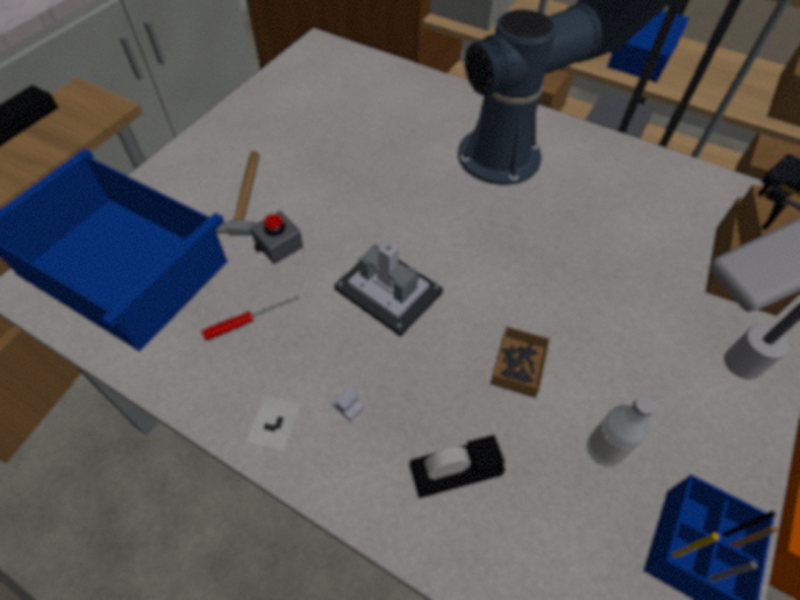

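The top view shows the jig at about (417,340), the red button at (541,335) and the pin box at (283,328), in the 800x600 picture. The scene view shows the block standing at (387,258). Next I'll measure them.

Run:
```python
from h import *
s=cv2.imread('pics/s0.png');t=cv2.imread('pics/t0.png')
def red(im,x0,x1,y0,y1):
    h=cv2.cvtColor(im,cv2.COLOR_BGR2HSV);m=(((h[...,0]<8)|(h[...,0]>172))&(h[...,1]>150)&(h[...,2]>70)).astype(np.uint8)
    k=np.zeros_like(m);k[y0:y1,x0:x1]=m[y0:y1,x0:x1];M=cv2.moments(k,True);return M['m10']/M['m00'],M['m01']/M['m00'],M['m00']
rt=red(t,325,365,195,235);rs=red(s,160,195,125,160);print(rt,rs)
def tri(a,b):
    (o1,d1),(o2,d2)=ray('top',*a),ray('scene',*b);A=np.c_[d1,-d2];l=np.linalg.lstsq(A,o2-o1,rcond=None)[0]
    p,q=o1+l[0]*d1,o2+l[1]*d2;return (p+q)/2,np.linalg.norm(p-q)
print('button',tri(rt[:2],rs[:2]),onz('top',*rt[:2],.084))
# jig base: dark
g=cv2.cvtColor(t,cv2.COLOR_BGR2GRAY);x0,y0,x1,y1=228,185,306,250
m=np.zeros_like(g);m[y0:y1,x0:x1]=(g[y0:y1,x0:x1]<95)*255
cs=cv2.findContours(m,cv2.RETR_EXTERNAL,cv2.CHAIN_APPROX_NONE)[0];c=max(cs,key=cv2.contourArea)
w=np.array([onz('top',*p[0],.02)[:2] for p in c],np.float32);r=cv2.minAreaRect(w*1000);print('jig',r,cv2.boxPoints(r))
cv2.imwrite('pics/jig.png',np.hstack([cv2.resize(t[180:255,225:310],(400,353),interpolation=3),cv2.resize(s[145:220,207:292],(400,353),interpolation=3)]))
```

```text
(346.5242718446602, 213.95145631067962, 103.0) (174.57831325301206, 141.7710843373494, 83.0)
button (array([ 0.51908668, -0.29247562,  0.07716722]), np.float64(0.0034216482693521406)) [ 0.51790175 -0.2896645   0.084     ]
jig ((500.7008056640625, -21.320907592773438), (180.4504852294922, 139.56015014648438), 81.05571746826172) [[ 417.74158   -99.60003 ]
 [ 555.6047   -121.298   ]
 [ 583.66003    56.958214]
 [ 445.79694    78.65618 ]]
```

View pics/jig.png

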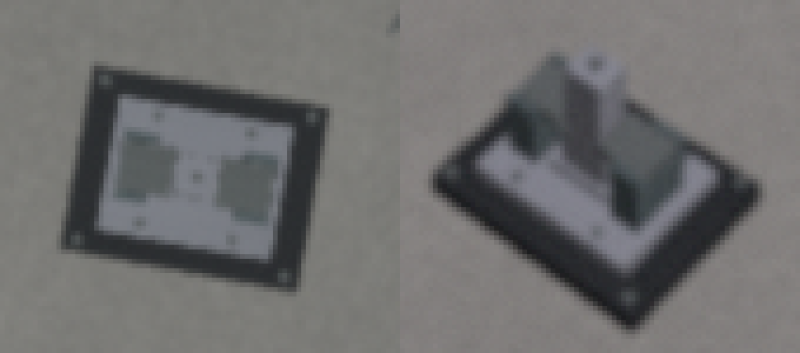

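Base outline measures 180.5 x 139.6 mm, as it should. That puts the jig centre at (0.501,-0.021) with y axis at 81°, and the button at about (0.518,-0.290). I'll press the stop first.

```bash
cat >> h.py <<'E'
from scipy.spatial.transform import Rotation as Ro
JY=np.deg2rad(81.06)
def goal_rot(tilt=0):  # tool y along jig y, z down
    y=np.array([np.cos(JY),np.sin(JY),0]);z=np.array([0,0,-1.]);return np.c_[np.cross(y,z),y,z]
def delta(p,R=None):
    s=bot.read_state();R0=np.array(s['tcp_rot']);R=goal_rot() if R is None else R
    return np.round(R0.T@(np.array(p)-s['position'])*1000,1),np.round(Ro.from_matrix(R0.T@R).as_rotvec(degrees=True),2)
E
python3 -c "
from h import *
print(delta([.42,.1,.26]),delta([.5185,-.2905,.14]))
print('pin',onz('top',267.1,217.6,.145), proj('top',[.5007,-.0213,.145]))"
```

```text
(array([-367.4, -397.5,  -37.7]), array([-0.11, -0.03, -9.38])) (array([-583.7, -737. ,   82.9]), array([-0.11, -0.03, -9.38]))
pin [ 0.49886569 -0.02407057  0.145     ] [266.24587181 217.0045718 ]
```

```bash
python3 -m jog '[[[-30,-33,-38],[0,0,-2],1],[[-60,-66,-38],[0,0,-5],1],[[-367,-397,-38],[-0.1,0,-9.4],1],[[-367,-397,-38],[-0.1,0,-9.4],1],[[-367,-397,-38],[-0.1,0,-9.4],1],[[-367,-397,-38],[-0.1,0,-9.4],1],[[-367,-397,-38],[-0.1,0,-9.4],1],[[-367,-397,-38],[-0.1,0,-9.4],1],[[-367,-397,-38],[-0.1,0,-9.4],1],[[-367,-397,-38],[-0.1,0,-9.4],1],[[-367,-397,-38],[-0.1,0,-9.4],1],[[-367,-397,-38],[-0.1,0,-9.4],1]]'
python3 -c "
from h import *
print(delta([.5185,-.2905,.25]),bot.read_state()['joint_positions'])"
```

```text
time_s: 1.1
position: [0.3988, 0.1459, 0.2601]
tcp_rot: [[-0.988, 0.155, 0.0], [0.155, 0.988, 0.002], [0.0, 0.002, -1.0]]
force: [0.9, -0.3, 0.2]
opening: 0.173
(array([-185.9, -412.6,    9.4]), array([ 0.1 , -0.01,  0.02])) [  4.86217905  11.52453677 106.4971181    0.11679394  61.96073667
 -76.271674  ]
```

```bash
python3 -m jog '[[[-186,-412,9],[0,0,0],1],[[-186,-412,9],[0,0,0],1],[[-186,-412,9],[0,0,0],1],[[-186,-412,9],[0,0,0],1],[[-186,-412,9],[0,0,0],1],[[-186,-412,9],[0,0,0],1],[[-186,-412,9],[0,0,0],1],[[-186,-412,9],[0,0,0],1],[[-186,-412,9],[0,0,0],1],[[-186,-412,9],[0,0,0],1],[[-186,-412,9],[0,0,0],1],[[-186,-412,9],[0,0,0],1]]'
python3 -c "
from h import *
print(delta([.5185,-.2905,.098]),bot.read_state()['joint_positions'])"
```

```text
time_s: 2.1
position: [0.5203, -0.2958, 0.2499]
tcp_rot: [[-0.987, 0.16, 0.003], [0.16, 0.987, -0.004], [-0.004, -0.003, -1.0]]
force: [1.3, 0.2, -0.1]
opening: 0.004
(array([  3.2,   5.4, 151.9]), array([-0.17,  0.22, -0.27])) [-4.02846315e+01  2.63566502e+01  8.44391695e+01 -3.75591716e-02
  6.89298775e+01 -1.21061160e+02]
```

```bash
python3 -m jog '[[[0,0,0],[0,0,0],1],[[0,0,0],[0,0,0],1],[[0,0,40],[0,0,0],1],[[0,0,80],[0,0,0],1],[[0,0,120],[0,0,0],1],[[0,0,130],[0,0,0],1],[[0,0,130],[0,0,0],1],[[0,0,130],[0,0,0],1]]'
python3 - <<'E'
from h import *
print(delta([.5185,-.2905,.098]),bot.read_state()['force'])
a=snap('top','t1.png');b=snap('scene','s1.png')
cv2.imwrite('pics/b1.png',np.hstack([cv2.resize(a[190:250,310:380],(400,343),interpolation=3),cv2.resize(b[100:170,135:215],(400,350),interpolation=3)[:343]]))
E
```

```text
time_s: 2.77
position: [0.5191, -0.2871, 0.1214]
tcp_rot: [[-0.988, 0.154, 0.001], [0.154, 0.988, 0.002], [-0.0, 0.002, -1.0]]
force: [0.3, 0.3, 0.2]
opening: 0.005
(array([ 0.1, -3.5, 23.4]), array([0.1 , 0.02, 0.09])) [0.25069029 0.33240992 0.24780305]
```

View pics/b1.png

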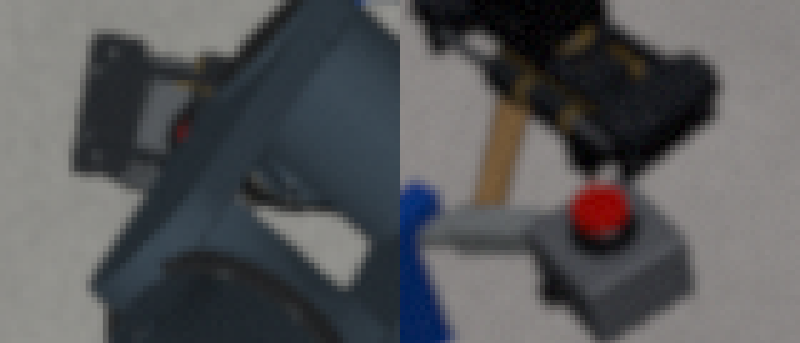

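The scene view shows the closed tips at about (610,170), just above the red head at (602,205). The tips are centred well enough, so I'll press.

```bash
python3 -m jog '[[[0,-3,15],[0,0,0],1],[[0,-3,26],[0,0,0],1],[[0,-3,30],[0,0,0],1],[[0,-3,33],[0,0,0],1],[[0,-3,36],[0,0,0],1],[[0,-3,38],[0,0,0],1],[[0,-3,40],[0,0,0],1],[[0,-3,41],[0,0,0],1],[[0,-3,42],[0,0,0],1],[[0,-3,42],[0,0,0],1]]'
```

```text
time_s: 3.7
position: [0.5183, -0.2908, 0.08]
tcp_rot: [[-0.988, 0.155, 0.001], [0.155, 0.988, 0.001], [-0.001, 0.001, -1.0]]
force: [-1.7, 1.7, 6.2]
opening: 0.005
```

```bash
python3 -m jog '[[[0,0,0.5],[0,0,0],1],[[0,0,1],[0,0,0],1],[[0,0,1.5],[0,0,0],1],[[0,0,1.5],[0,0,0],1]]'; python3 -m jog '[[[0,0,0.5],[0,0,0],1],[[0,0,1],[0,0,0],1],[[0,0,1],[0,0,0],1]]'
```

```text
time_s: 4.03
position: [0.5184, -0.2908, 0.0797]
tcp_rot: [[-0.988, 0.155, 0.001], [0.155, 0.988, 0.001], [-0.001, 0.001, -1.0]]
force: [-3.8, 2.2, 13.5]
opening: 0.008
time_s: 4.28
position: [0.5184, -0.2908, 0.0796]
tcp_rot: [[-0.988, 0.155, 0.001], [0.155, 0.988, 0.0], [-0.001, 0.001, -1.0]]
force: [-3.7, 3.6, 19.1]
opening: 0.004
```

At z 0.0797 the force jumped to 19 N, so the button has bottomed out. Next I retreat and go over the jig.

```bash
python3 -m jog '[[[0,0,-10],[0,0,0],1],[[0,0,-50],[0,0,0],1],[[0,0,-90],[0,0,0],1],[[0,0,-130],[0,0,0],1],[[0,0,-150],[0,0,0],0],[[0,0,-150],[0,0,0],0],[[0,0,-150],[0,0,0],0],[[0,0,-150],[0,0,0],0]]'
python3 - <<'E'
from h import *
print(delta([.5,-.0225,.23]))
b=snap('scene','s2.png')
E
```

```text
time_s: 4.95
position: [0.5174, -0.2904, 0.2253]
tcp_rot: [[-0.988, 0.155, -0.001], [0.155, 0.988, 0.003], [0.001, 0.003, -1.0]]
force: [0.5, 0.6, -0.5]
opening: 0.227
(array([ 58.8, 261.9,  -4. ]), array([ 0.15, -0.08,  0.02]))
```

```bash
python3 -m jog '[[[9,40,-4],[0.1,0,0],0],[[18,80,-4],[0.1,0,0],0],[[27,120,-4],[0.1,0,0],0],[[36,160,-4],[0.1,0,0],0],[[45,200,-4],[0.1,0,0],0],[[54,240,-4],[0.1,0,0],0],[[59,262,-4],[0.1,0,0],0],[[59,262,-4],[0.1,0,0],0],[[59,262,-4],[0.1,0,0],0],[[59,262,-4],[0.1,0,0],0]]'
python3 - <<'E'
from h import *
print(delta([.5,-.0225,.104]),bot.read_state()['joint_positions'])
a=snap('top','t3.png');b=snap('scene','s3.png')
cv2.imwrite('pics/b3.png',np.hstack([cv2.resize(b[90:220,190:310],(400,433),interpolation=3),cv2.resize(b[110:190,135:215],(400,400),interpolation=3)[:433] if 0 else cv2.copyMakeBorder(cv2.resize(b[110:190,135:215],(400,400),interpolation=3),0,33,0,0,0)]))
E
```

```text
time_s: 5.83
position: [0.5003, -0.0235, 0.2294]
tcp_rot: [[-0.988, 0.155, -0.002], [0.155, 0.988, -0.0], [0.002, -0.0, -1.0]]
force: [-0.2, -0.7, 0.3]
opening: 0.974
(array([  0.3,   1. , 125.4]), array([-0.02, -0.09,  0.03])) [-1.54709365e+01  2.02062389e+01  9.90777892e+01 -3.81518594e-02
  6.08016477e+01 -9.65438918e+01]
```

View pics/b3.png

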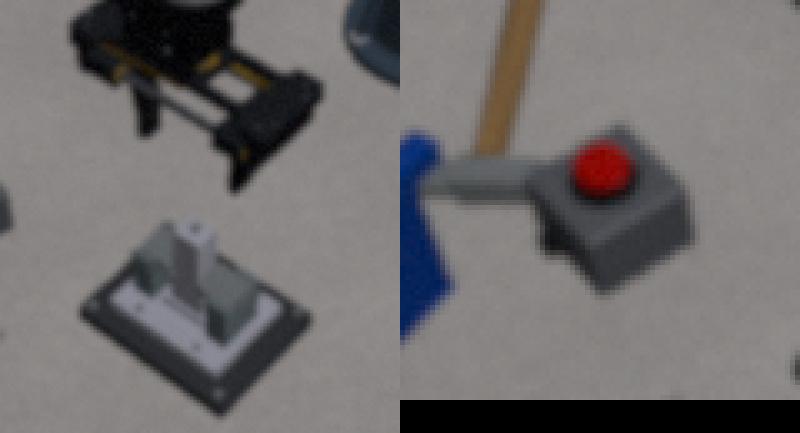

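The right crop shows the head sunk onto its box, so the button has stayed down. The left crop shows the open fingers straddling the block, whose pin is at about scene pixel (248.5,159). I'll descend.

```bash
python3 -c "
from h import *
print(onz('scene',248.5,159,.142))"
python3 -m jog '[[[0,1,40],[0,0,0],0],[[0,1,80],[0,0,0],0],[[0,1,110],[0,0,0],0],[[0,1,120],[0,0,0],0],[[0,1,125],[0,0,0],0],[[0,1,125],[0,0,0],0],[[0,1,125],[0,0,0],0],[[0,1,125],[0,0,0],0]]'
```

```text
[ 0.50445361 -0.02131349  0.142     ]
time_s: 6.6
position: [0.5022, -0.0226, 0.107]
tcp_rot: [[-0.988, 0.155, 0.004], [0.155, 0.988, -0.001], [-0.004, -0.0, -1.0]]
force: [0.0, 0.9, 0.8]
opening: 0.997
```

```bash
python3 -m jog '[[[0,0,1],[0,0,0],0],[[0,0,1],[0,0,0],0.4],[[0,0,1],[0,0,0],0.55],[[0,0,1],[0,0,0],0.6],[[0,0,1],[0,0,0],0.6],[[0,0,1],[0,0,0],0.6]]'; python3 -m jog '[[[0,0,0],[0,0,0],0.7],[[0,0,0],[0,0,0],1],[[0,0,0],[0,0,0],1],[[0,0,0],[0,0,0],1],[[0,0,0],[0,0,0],1],[[0,0,0],[0,0,0],1]]'; python3 -c "
from h import *
print(bot.read_state()['moment'])"
```

```text
time_s: 7.1
position: [0.5007, -0.022, 0.1046]
tcp_rot: [[-0.988, 0.155, 0.0], [0.155, 0.988, -0.0], [-0.0, -0.0, -1.0]]
force: [-0.3, -0.2, -0.2]
opening: 0.703
time_s: 7.6
position: [0.5006, -0.0221, 0.1044]
tcp_rot: [[-0.988, 0.155, 0.0], [0.155, 0.988, -0.0], [-0.0, -0.0, -1.0]]
force: [-0.2, -1.6, -1.2]
opening: 0.339
[-0.0637843  -0.01514958  0.03192873]
```

The opening is 0.339, or 29.5 mm, so the neck is gripped. I'll rock towards +y about the foot's +y edge, which in tool coordinates lies at (0,+19,+70).

```bash
python3 -m jog '[[[0,1.5,-0.4],[1.25,0,0],1],[[0,3.1,-0.8],[2.5,0,0],1],[[0,4.6,-1.1],[3.75,0,0],1],[[0,6.2,-1.4],[5,0,0],1],[[0,6.2,-1.4],[5,0,0],1],[[0,6.2,-1.4],[5,0,0],1]]';python3 -c "
from h import *
print(bot.read_state()['moment'])"
```

```text
time_s: 8.1
position: [0.5015, -0.0167, 0.1057]
tcp_rot: [[-0.988, 0.152, -0.014], [0.153, 0.984, -0.088], [0.0, -0.089, -0.996]]
force: [-0.8, -4.9, -2.4]
opening: 0.346
[-0.7937444   0.02115158 -0.01883658]
```

```bash
python3 -m jog '[[[0,2,-0.4],[1.4,0,0],1],[[0,4,-0.8],[2.8,0,0],1],[[0,4,-0.8],[2.8,0,0],1],[[0,4,-0.8],[2.8,0,0],1],[[0,4,-0.8],[2.8,0,0],1]]';python3 - <<'E'
from h import *
s=bot.read_state();R=s['tcp_rot'];print(s['moment'],R[:,2],s['position'], 'foot centre',s['position']+R@[0,0,.0704],'pivot',s['position']+R@[0,.019,.0704])
E
```

```text
time_s: 8.52
position: [0.5021, -0.0129, 0.1062]
tcp_rot: [[-0.988, 0.152, -0.022], [0.154, 0.979, -0.135], [0.0, -0.137, -0.991]]
force: [-0.6, -4.7, -1.5]
opening: 0.339
[-0.73558948  0.10459001  0.00756877] [-0.02157085 -0.13542184 -0.99055319] [ 0.50211428 -0.012869    0.10624022] foot centre [ 0.50059569 -0.0224027   0.03650528] pivot [ 0.5034915  -0.0038063   0.03389984]
```

```bash
python3 -m jog '[[[0,-2.5,0.7],[-2,0,0],1],[[0,-5,1.5],[-4,0,0],1],[[0,-7.5,2.3],[-6,0,0],1],[[0,-10,3],[-7.8,0,0],1],[[0,-10,3],[-7.8,0,0],1],[[0,-10,3],[-7.8,0,0],1],[[0,-10,3],[-7.8,0,0],1]]';python3 - <<'E'
from h import *
s=bot.read_state();R=s['tcp_rot'];print(s['moment'],R[:,2],'foot centre',s['position']+R@[0,0,.0704],delta([.5006,-.0221,.1044]))
E
```

```text
time_s: 9.1
position: [0.5003, -0.0218, 0.1044]
tcp_rot: [[-0.988, 0.155, -0.001], [0.155, 0.988, -0.0], [0.001, -0.0, -1.0]]
force: [-0.7, 0.1, -3.3]
opening: 0.341
[ 0.03987748 -0.00745409 -0.0033168 ] [-6.93532340e-04 -4.10379476e-05 -9.99999759e-01] foot centre [ 0.50026816 -0.02181679  0.03402263] (array([-0.3, -0.2,  0. ]), array([-0.01, -0.04,  0.01]))
```

```bash
python3 -m jog '[[[0,-1.5,-0.4],[-1.25,0,0],1],[[0,-3.1,-0.8],[-2.5,0,0],1],[[0,-4.6,-1.1],[-3.75,0,0],1],[[0,-6.2,-1.4],[-5,0,0],1],[[0,-6.2,-1.4],[-5,0,0],1],[[0,-6.2,-1.4],[-5,0,0],1]]'; python3 -m jog '[[[0,-2,-0.4],[-1.4,0,0],1],[[0,-4,-0.8],[-2.8,0,0],1],[[0,-4,-0.8],[-2.8,0,0],1],[[0,-4,-0.8],[-2.8,0,0],1],[[0,-4,-0.8],[-2.8,0,0],1]]';python3 - <<'E'
from h import *
s=bot.read_state();R=s['tcp_rot'];print(s['moment'],R[:,2],'pivot',s['position']+R@[0,-.019,.0704])
b=snap('scene','s4.png');cv2.imwrite('pics/b4.png',cv2.resize(b[120:220,200:300],(600,600),interpolation=3))
E
```

```text
time_s: 9.6
position: [0.4995, -0.0274, 0.1059]
tcp_rot: [[-0.988, 0.155, 0.013], [0.155, 0.984, 0.086], [0.001, 0.087, -0.996]]
force: [0.0, 1.3, -4.1]
opening: 0.347
time_s: 10.02
position: [0.4989, -0.0311, 0.1066]
tcp_rot: [[-0.988, 0.153, 0.021], [0.155, 0.979, 0.134], [0.001, 0.136, -0.991]]
force: [1.3, 4.5, -1.8]
opening: 0.343
[ 0.77419999 -0.1510009   0.00216713] [ 0.02053709  0.13441303 -0.99071255] pivot [ 0.49740855 -0.04026198  0.03424093]
```

```bash
python3 -m jog '[[[0,2.5,0.7],[2,0,0],1],[[0,5,1.5],[4,0,0],1],[[0,7.5,2.3],[6,0,0],1],[[0,10,3],[7.8,0,0],1],[[0,10,3],[7.8,0,0],1],[[0,10,3],[7.8,0,0],1],[[0,10,3],[7.8,0,0],1]]';python3 - <<'E'
from h import *
s=bot.read_state();print(s['moment'],delta([.5005,-.0220,.1044]))
b=snap('scene','s5.png');c=cv2.imread('pics/s4.png')
cv2.imwrite('pics/b5.png',np.hstack([cv2.resize(x[140:215,210:285],(400,400),interpolation=3) for x in(c,b)]))
E
```

```text
time_s: 10.65
position: [0.5008, -0.0223, 0.1049]
tcp_rot: [[-0.988, 0.155, 0.0], [0.155, 0.988, -0.0], [-0.0, -0.0, -1.0]]
force: [-0.6, -1.0, -2.4]
opening: 0.342
[-0.03593567  0.02345644  0.03810961] (array([0.3, 0.3, 0.5]), array([-0.01,  0.03,  0.05]))
```

View pics/b5.png

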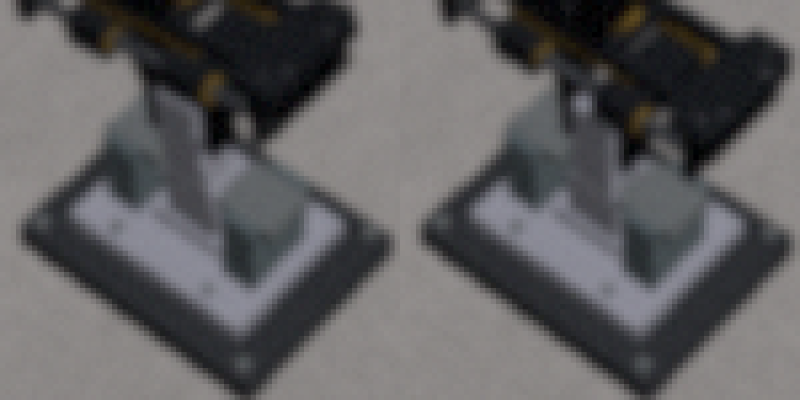

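The left frame shows the block tipped to -y between the housings at (190,150); the right shows it upright again. The picture can't resolve the keepers themselves, so I'll lift 8 mm as a trial. If the block catches after 6 mm, the nest rises only about 2 mm and the force shows it.

```bash
python3 -m jog '[[[0,0,-2],[0,0,0],1],[[0,0,-4],[0,0,0],1],[[0,0,-6],[0,0,0],1],[[0,0,-7],[0,0,0],1],[[0,0,-8],[0,0,0],1],[[0,0,-8.5],[0,0,0],1],[[0,0,-8.5],[0,0,0],1],[[0,0,-8.5],[0,0,0],1]]'
```

```text
time_s: 11.37
position: [0.5006, -0.022, 0.1135]
tcp_rot: [[-0.988, 0.155, 0.0], [0.155, 0.988, -0.0], [-0.0, -0.0, -1.0]]
force: [-0.7, -0.7, -2.9]
opening: 0.343
```

Force is still −2.9 N, the block's own weight, beyond the catching height. It's free, so I'll lift straight up 72 mm, which puts the foot at about z 0.115 with the keeper tops at 0.090.

```bash
python3 -m jog '[[[0,0,-6],[0,0,0],1],[[0,0,-12],[0,0,0],1],[[0,0,-18],[0,0,0],1],[[0,0,-24],[0,0,0],1],[[0,0,-30],[0,0,0],1],[[0,0,-30],[0,0,0],1]]'; python3 -m jog '[[[0,0,-8],[0,0,0],1],[[0,0,-16],[0,0,0],1],[[0,0,-24],[0,0,0],1],[[0,0,-32],[0,0,0],1],[[0,0,-38],[0,0,0],1],[[0,0,-42],[0,0,0],1],[[0,0,-42],[0,0,0],1],[[0,0,-42],[0,0,0],1],[[0,0,-42],[0,0,0],1]]'
python3 - <<'E'
from h import *
s=bot.read_state();print(s['position'],s['force'],s['moment'],s['opening'])
b=snap('scene','s6.png');cv2.imwrite('pics/b6.png',np.hstack([cv2.resize(b[120:215,205:295],(400,422),interpolation=3),cv2.resize(b[100:195,135:225],(400,422),interpolation=3)]))
E
```

```text
time_s: 11.87
position: [0.5016, -0.0222, 0.145]
tcp_rot: [[-0.988, 0.155, 0.003], [0.155, 0.988, -0.001], [-0.003, -0.0, -1.0]]
force: [0.2, 0.5, -3.8]
opening: 0.341
time_s: 12.62
position: [0.5003, -0.022, 0.1852]
tcp_rot: [[-0.988, 0.155, -0.001], [0.155, 0.988, 0.0], [0.001, 0.0, -1.0]]
force: [0.2, 0.8, -3.9]
opening: 0.343
[ 0.50029861 -0.02197179  0.18515048] [ 0.2208346   0.75211619 -3.8608039 ] [-0.02997301  0.02077386  0.04208262] 0.34349755599284093
```

View pics/b6.png

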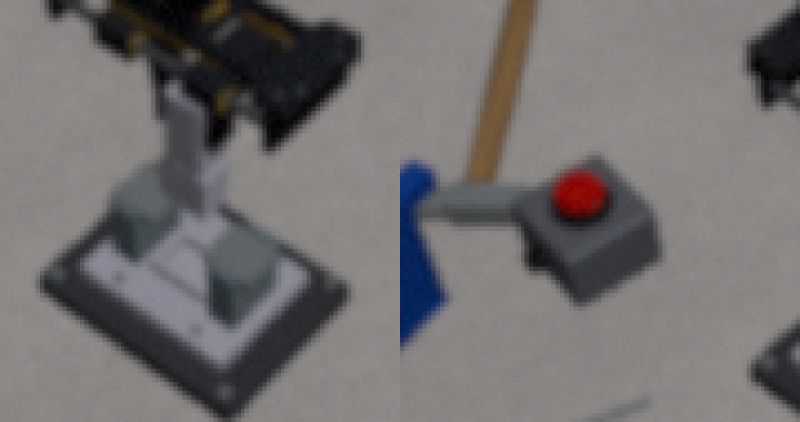

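The block hangs upright above the housings with its foot's lowest corner at crop (205,215), scene pixel (251,168). The nest plate lies flat and the button is down. One check of that corner, then I hand in.

Run:
```python
from h import *
s=bot.read_state();R=s['tcp_rot']
for z in(.105,.115,.125):
    p=s['position']+R@[-.013,.019,0];p[2]=z;print(z,proj('scene',p))
bot.hand_in()
```

```text
0.105 [251.15885352 171.74586625]
0.115 [251.17565445 169.66362066]
0.125 [251.19272078 167.54848437]
the job is handed in; nothing more can be done
```

I've handed the job in: the stop button was pressed first, then the block was rocked free and lifted. It's held upright over the jig, its foot about 25–30 mm above the keeper tops. The hand-in reports no verdict.

- **Stop button:** I pressed it until it bottomed out at z 0.0797, where the force rose to 19 N. Later pictures showed it still down.
- **Freeing the block:** I gripped the neck across its 30 mm side and rocked it about 0.136 rad to +y, then to −y. A trial lift of 9 mm stayed at about 3 N, roughly the block's own weight, so both keepers were clear.
- **Final lift:** The block came straight up with no more than about 4 N showing, far below the 20 N that would lift the nest plate. The plate looked flat in the last picture. The job ended at about 12.7 s.
- **Foot height:** The arm reading puts the foot at z 0.115, or 25 mm above the keepers. The camera check of its corner gives about 0.121, or roughly 31 mm. The two differ by 6 mm, about 1.3 pixels, within how well I could read that corner.
- **Not confirmed:** The pictures couldn't resolve the keepers, so I judged them clear from the force alone. I never measured their exact slide.

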